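Zero, check and print on the snack counter's scale

TASK

Check the counter scale with the fingertips: press the green key to zero it, then press the black spot in the middle of the empty weighing pan so that it sinks, then press the orange key to print, and finish while still holding the orange key down. Do each lightly, well down for a moment but without force, and let go of the green key and the pan before going on. Leave the blue and white keys, and everything standing around the scale, alone: nothing is picked up or pushed away.

Things in the scene. Friction and masses are not known exactly. Their poses are not given: they have to be found in the camera images.
- green_key_top (a point): centre of the top face of the green key: a round spring key, 32 mm across, on a black housing 48 mm across and 12 mm high on the scale's deck; its top stands 26 mm above the deck when up. Use this point to find the key; it goes down with it. Which key sits in which of the four places of the row varies
- orange_key_top (a point): the same point of the orange key (same make)
- blue_key_top (a point): the same point of the blue key (same make), not to be pressed
- white_key_top (a point): the same point of the white key (same make), not to be pressed
- pan_middle (a point): middle of the upper face of the weighing pan, where a black spot 32 mm across is marked: a flat steel plate, 200 mm (x) by 250 mm (y), 6 mm thick, empty; its upper face is 95 mm above the counter when up. The pan moves straight down on springs
- green_key (a joint): travel of the green key, 0 m up, 0.010 m fully down; it begins to move at about 2 N, needs about 4.5 N half way and 7 N to reach the bottom, where it stops hard. Springs up when let go. More than 4 mm down counts as pressed
- orange_key (a joint): the same for the orange key
- blue_key (a joint): the same for the blue key
- white_key (a joint): the same for the white key
- pan (a joint): travel of the weighing pan, 0 m up, 0.010 m fully down; it begins to move at about 2 N, needs about 4.5 N half way and 7 N at the bottom stop. Springs up when let go. More than 4 mm down counts as pressed
- scale: grey counter scale fixed to the counter, 340 mm (x) by 280 mm (y); origin under its middle on the counter; -x faces the shopkeeper and carries the flat key deck, 50 mm above the counter. The four keys stand in a row along y, 140 mm in front (-x) of the origin, 60 mm apart; a dark display strip lies behind them; the middle of the pan is 60 mm behind (+x) the origin. The pan's upper face is 45 mm higher than the deck and its front edge is 100 mm behind the key row
- green_key_base: housing of the green key together with the key on it; origin at the centre of its underside, on the deck
- orange_key_base: housing of the orange key together with the key on it; origin at the centre of its underside, on the deck
- blue_key_base: housing of the blue key together with the key on it; origin at the centre of its underside, on the deck
- white_key_base: housing of the white key together with the key on it; origin at the centre of its underside, on the deck
- orange_jar: closed snack jar, 80 mm across, 150 mm high, 0.45 kg, with an orange screw lid; origin under its middle; stands beside the scale, leave alone
- yellow_jar: closed snack jar, 80 mm across, 150 mm high, 0.45 kg, with a yellow screw lid; origin under its middle; stands beside the scale, leave alone
- green_jar: closed snack jar, 80 mm across, 150 mm high, 0.45 kg, with a green screw lid; origin under its middle; stands beside the scale, leave alone
- tumbler: empty steel tumbler, 68 mm across the rim, 85 mm high; origin under its middle; leave alone
- weight: brass 500 g weight with a knob, 42 mm across, 64 mm high; origin under its middle; leave alone
- tape: roll of yellow tape lying flat, 84 mm across, 24 mm high; origin under its middle; leave alone
- tin: flat red tin, 85 by 60 by 32 mm; origin under its middle; leave alone

How it is judged:
By the outcome, as a careful person would: the job done as asked, in the order asked, and still so for the second after the job is handed in, while the arm keeps its last pose, push and grip.
It also fails if it takes over 38 s, if anything falls off the work surface, if the arm or the gripper's body presses on something with over 40 N, if the wrist force passes 120 N, or if a joint passes its speed limit or range.

ROBOT

A 6-joint arm with a two-finger parallel gripper is mounted at the origin on the work surface. World frame = base frame: x ahead of the robot, y to its left, z up, the work surface at z = 0. Lengths are in m, angles in rad, forces in N, time in s.
With the tool pointing down it reaches from about 0.25 to 0.8 m from the base axis. Payload 3.9 kg.
Tool frame: the origin (TCP) lies on the centre line of the jaws, within the pads' length; the fingertips stand 22 mm ahead of it and the grasp point (between the pads) lies 3 mm ahead of it; x points along the fingers, z is the direction in which the jaws open and shut, and the axes are right-handed (so a half turn about x gives the same grasp; the last joint's range is limited). The gripper opens to 85 mm and grips with 20 to 120 N. Pads are 22 mm wide; open, the fingers measure 114 mm over their backs; the gripper's body (76 mm by 85 mm) begins 54 mm behind the grasp point. The pads swing forward as they close: fully open they stand 13 mm farther back than shut.
Start: joints at [-1.26, 0.26, -0.138, 1.173, 0, 1.571], TCP at [0.161, -0.5, 0.253] pointing down, gripper open.
Joint ranges: [-2.78, 2.78], [-0.83, 1.72], [-1.28, 1.37], [-1.9, 2.12], [-1.57, 1.48], [-3.14, 3.14]. Speed limits (rad/s): [2.57, 2.57, 3.14, 3.14, 3.14, 3.14].

INTERFACE

Orientations are given as a unit quaternion [w, x, y, z].
In Python, from workcell import r, capture, camera_info gives the robot as it stands.
- The arm moves only by the shell command python3 -m inch 'ROWS' [OPENING] [FORCE]. ROWS is JSON, a list of rows, each an object of numbers: "x", "y", "z": the shift along the tool's x, y, z in mm; "rx", "ry", "rz": the turn, a rotation vector about the tool's x, y, z in degrees. A call has 1 to 8 rows; each row is the pose to reach, as a shift and turn from the pose commanded when the call began, along the tool's axes at that moment; what a row does not reach only later rows make up. A row lasts 1/10 s, in which the tool goes at most 50 mm and 8.59 degrees, less where a joint would pass 70% of its speed; a pose out of reach is approached as far as the arm can. A call with a gripper value outside its range is refused whole. OPENING is the finger opening in mm, from 0 to 85.4, set as the call begins (- or left out, the last holds). The fingers move at their own pace and stop on an object; FORCE is the grip in N (left out, the last holds). Time passes only in rows, so rows that repeat a pose let the fingers close. It gives the time, the measured TCP pose, the force and the opening at its end, in the units of the state.
- r.sense(): the state, without advancing time (a new reading comes with each control period).
- capture(name): name is "side" or "top" or "wrist"; returns (picture, depth): 400x640x3 uint8, blue, green, red; 400x640 float32, m along the optical axis (not along the pixel's ray), 0 where there is no reading.
- camera_info(name): a dict with "fovy" (degrees; the focal length in pixels is half the picture's height over the tangent of half this angle, whatever the lens; pixels are square), "cx", "cy" (the principal point, pixels), "pose" (4x4, takes a point from camera to world coordinates). Camera axes: x right, y down, z forward; pixel columns grow to the right and rows downward; lengths in m; the calibration is good to about 2 mm. A picture is of the moment at which its call begins: read the wrist's pose just before it. camera_info takes no time and is no camera call; for the wrist camera it gives the pose at the moment of the call.
- r.sign_off(): hands the job in, once; it reports no verdict.
The state is a dict: "time": time; "qpos": joint angles; "qd": joint speeds; "joint_torque": joint torques, N m; "position": TCP position; "ee_rot": TCP orientation; "force": force on the tool from outside, world axes, zero at the start; "wrist_torque": the same for the moment, N m; "gripper_width": finger opening in m.
Only numpy, scipy, OpenCV 4.12 (cv2) and the standard library are available. Lean on these libraries where they do the work, as an engineer would, in place of code of your own. Each camera call takes 0.05 s, during which the arm holds its last target. There are 200 camera calls.

## Working session

There is one attempt and no reset: what is moved stays moved. The work goes in short steps, Python scripts to look and compute and a shell command to move; the robot and the scene stay as the last step left them, time stands still between calls to the robot, and variables do not carry over. Pictures are saved under pics/ and viewed, about 8 in all and at most 12, crops included, and the job is handed in when it is done.

```bash
mkdir -p pics; ls; cat > h.py <<'E'
import numpy as np, cv2
from workcell import r, capture, camera_info
def f(i): return 200/np.tan(np.radians(i["fovy"])/2)
def px2w(i,u,v,d):
    p=np.array([(u-i["cx"])*d/f(i),(v-i["cy"])*d/f(i),d,1]); return (np.array(i["pose"])@p)[:3]
def cloud(i,D):
    v,u=np.mgrid[:D.shape[0],:D.shape[1]]
    P=np.stack([(u-i["cx"])*D/f(i),(v-i["cy"])*D/f(i),D,np.ones_like(D)],-1)
    return (P@np.array(i["pose"]).T)[...,:3]
E
python3 - <<'E'
from h import *
s=r.sense(); print(s)
i=camera_info("top"); print(i)
for n in("top","side"):
    I,D=capture(n); cv2.imwrite(f"pics/{n}0.png",I); np.savez(f"{n}0.npz",I=I,D=D)
E
```

```text
pics
{'time': 0.0, 'qpos': array([-1.25998749e+00,  2.60697363e-01, -1.39409714e-01,  1.17268544e+00,
        2.23360864e-05,  1.57078908e+00]), 'qd': array([ 1.26877670e-03,  3.55988641e-04, -2.27359086e-04,  3.07384103e-04,
        2.14141709e-04, -4.55336401e-05]), 'joint_torque': array([-2.45452711e-04, -4.05677247e+01,  2.53923082e+01,  1.87759747e-02,
        5.80293931e-05, -9.01323176e-06]), 'position': array([ 0.16036721, -0.49922302,  0.25244248]), 'ee_rot': array([ 0.57079993,  0.41700458,  0.57193118, -0.41616023]), 'force': array([-0.29928334,  0.01467971, -0.28728098]), 'wrist_torque': array([0.03545978, 0.04970543, 0.00971844]), 'gripper_width': 0.08545410736216189}
{'fovy': 46.378963609205925, 'cx': 324.9089408670521, 'cy': 192.54472765810155, 'pose': array([[ 0.02404327, -0.99715048,  0.07150407,  0.43160934],
       [-0.99969567, -0.02437644, -0.00379032,  0.04678692],
       [ 0.00552254, -0.07139118, -0.99743311,  1.32455494],
       [ 0.        ,  0.        ,  0.        ,  1.        ]])}
```

View pics/top0.png

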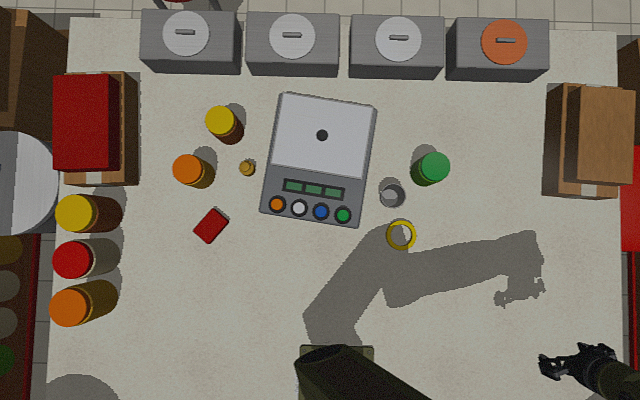

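View pics/side0.png

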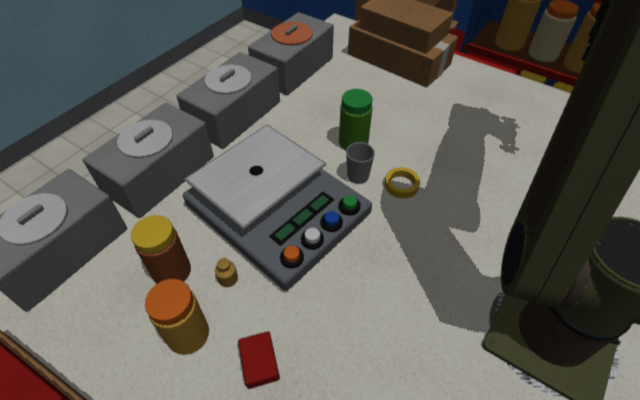

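```bash
cat > m.py <<'E'
from h import *
from scipy.spatial.transform import Rotation as R
def blobs(I,C,zr):
    hsv=cv2.cvtColor(I,cv2.COLOR_BGR2HSV)
    H,S,V=[hsv[...,k].astype(int) for k in range(3)]
    ok=(C[...,2]>zr[0])&(C[...,2]<zr[1])
    m={"green":(abs(H-68)<18)&(S>120)&(V>70),"orange":(abs(H-11)<8)&(S>130)&(V>100),"blue":(abs(H-110)<12)&(S>120)&(V>60)}
    return {k:(v&ok).astype(np.uint8) for k,v in m.items()}
E
python3 - <<'E'
from m import *
i=camera_info("top"); z=np.load("top0.npz"); I,D=z["I"],z["D"]; C=cloud(i,D)
pts={}
for k,(u,v) in dict(orange=(277,204),white=(299,208),blue=(321,212),green=(343,215),spot=(322,135)).items():
    w=D[v-3:v+4,u-3:u+4]; print(k,px2w(i,u,v,np.median(w[w>0])).round(4))
for k,m in blobs(I,C,(0.05,0.1)).items():
    n,l,st,ce=cv2.connectedComponentsWithStats(m)
    for j in range(1,n):
        if st[j,4]>40: print(k,st[j],ce[j].round(1),np.median(C[l==j],0).round(4))
g=cv2.cvtColor(I,cv2.COLOR_BGR2GRAY)[122:148,308:336]; m=(g<90).astype(np.uint8); M=cv2.moments(m,True)
print("spot",M["m10"]/M["m00"]+308,M["m01"]/M["m00"]+122,M["m00"])
s=r.sense();print(R.from_quat(np.roll(s["ee_rot"],-1)).as_matrix().round(3))
for k,(u,v) in dict(tumbler=(391,196),tape=(401,224),wt=(247,167)).items(): print(k,C[v,u].round(3))
E
```

```text
orange [0.4873 0.1694 0.0759]
white [0.478  0.1103 0.0766]
blue [0.4687 0.0512 0.0764]
green [ 0.4621 -0.0077  0.0762]
spot [0.6729 0.0535 0.0963]
green [337 210  12  11 104] [342.6 214.9] [ 0.4623 -0.0076  0.0759]
orange [102 171  22  12 131] [112.4 176.2] [0.5494 0.6028 0.0984]
orange [ 65 172  15  12  44] [ 69.2 179. ] [0.5385 0.7181 0.0987]
orange [ 73 172  13  11  53] [ 79.4 176.5] [0.5448 0.6899 0.0982]
orange [271 199  12  11 103] [276.4 203.9] [0.4875 0.1715 0.0756]
blue [315 206  12  11 112] [320.4 211.1] [0.4712 0.0537 0.0759]
spot 321.7843137254902 134.8921568627451 102.0
[[-0.001  0.952  0.306]
 [ 0.002  0.306 -0.952]
 [-1.     0.    -0.002]]
tumbler [ 0.521 -0.146  0.002]
tape [ 0.442 -0.172  0.025]
wt [0.587 0.256 0.061]
```

The top view shows the key row as orange (277,204), white (299,208), blue (321,212) and green (343,215), with the spot at (322,135). The side view agrees. The heights (76 and 96 mm) and the 0.1805 m orange–green spacing also fit. I'll move over the green key with the gripper shut.

```bash
python3 -m inch '[{"y":20,"z":-17,"rx":-5},{"y":56,"z":-48,"rx":-12},{"y":93,"z":-80,"rx":-19},{"y":130,"z":-111,"rx":-26},{"y":167,"z":-143,"rx":-33},{"y":204,"z":-175,"rx":-40},{"y":235,"z":-201,"rx":-46},{"y":255,"z":-219,"rx":-50}]' 0 20
cat > go.py <<'E'
from m import *
T=dict(green=(.4623,-.0076,.076),spot=(.6733,.054,.0955),orange=(.4875,.1713,.076))
s=r.sense(); A=R.from_quat(np.roll(s["ee_rot"],-1)).as_matrix(); p=np.array(s["position"])
print("t",s["time"],"p",p.round(4),"F",np.array(s["force"]).round(2),"q",np.array(s["qpos"]).round(2),"w",s["gripper_width"])
print("axes\n",A.round(3))
for k,v in T.items():
    print(k,"shift mm to tip-at-top",((np.array(v)+[0,0,.022]-p)@A*1000).round(1))
E
python3 go.py
```

```text
t 0.1 p [ 0.1604 -0.4993  0.2525] F [ 0.14 -0.03  0.06] q [-1.26  0.26 -0.14  1.17  0.    1.57] w 0.08517308407319324
axes
 [[-0.001  0.952  0.306]
 [ 0.002  0.306 -0.952]
 [-1.     0.    -0.002]]
green shift mm to tip-at-top [ 155.2  437.8 -375.5]
spot shift mm to tip-at-top [ 135.7  657.6 -369.7]
orange shift mm to tip-at-top [ 155.5  516.5 -538.2]$[0]: bad value
```

```bash
python3 -m inch --help 2>&1 | head -30; python3 -m inch '[{"x":0,"y":20,"z":-17,"rx":-5,"ry":0,"rz":0},{"x":0,"y":56,"z":-48,"rx":-12,"ry":0,"rz":0},{"x":0,"y":93,"z":-80,"rx":-19,"ry":0,"rz":0},{"x":0,"y":130,"z":-111,"rx":-26,"ry":0,"rz":0},{"x":0,"y":167,"z":-143,"rx":-33,"ry":0,"rz":0},{"x":0,"y":204,"z":-175,"rx":-40,"ry":0,"rz":0},{"x":0,"y":235,"z":-201,"rx":-46,"ry":0,"rz":0},{"x":0,"y":255,"z":-219,"rx":-50,"ry":0,"rz":0}]' 0 20; python3 go.py
```

```text
invalid input: not JSON, or not a number
time: 0.9
position: [0.337, -0.2109, 0.2531]
ee_rot: [0.694, 0.134, 0.694, -0.134]
force: [0.4, -0.2, 0.1]
gripper_width: -0.0002
t 0.9 p [ 0.337  -0.2109  0.2531] F [ 0.37 -0.22  0.09] q [-0.56  0.04 -0.41  1.12  0.    1.39] w -0.00016317745093889785
axes
 [[-0.     0.372  0.928]
 [ 0.001  0.928 -0.372]
 [-1.     0.001 -0.   ]]
green shift mm to tip-at-top [155.2 235.3  40.6]
spot shift mm to tip-at-top [135.8 371.  213.5]
orange shift mm to tip-at-top [155.4 410.7  -2.6]
```

```bash
python3 -m inch '[{"x":0,"y":30,"z":5,"rx":-3,"ry":0,"rz":0},{"x":10,"y":70,"z":12,"rx":-7,"ry":0,"rz":0},{"x":25,"y":110,"z":19,"rx":-11,"ry":0,"rz":0},{"x":45,"y":150,"z":26,"rx":-15,"ry":0,"rz":0},{"x":65,"y":185,"z":32,"rx":-19,"ry":0,"rz":0},{"x":85,"y":215,"z":37,"rx":-21,"ry":0,"rz":0},{"x":100,"y":235,"z":41,"rx":-22,"ry":0,"rz":0},{"x":105,"y":235,"z":41,"rx":-22,"ry":0,"rz":0}]'; python3 go.py; python3 - <<'E'
from h import *
I,D=capture("wrist"); cv2.imwrite("pics/w1.png",I)
i=camera_info("wrist"); C=cloud(i,D); np.savez("w1.npz",I=I,C=C)
from m import blobs
for k,m in blobs(I,C,(0.05,0.1)).items():
    n,l,st,ce=cv2.connectedComponentsWithStats(m)
    for j in range(1,n):
        if st[j,4]>200: print(k,st[j],ce[j].round(1),C[l==j].mean(0).round(4))
E
```

```text
time: 1.7
position: [0.4632, -0.0094, 0.1465]
ee_rot: [0.706, 0.0, 0.708, 0.0]
force: [-0.2, 0.1, 0.2]
gripper_width: 0.0005
t 1.7 p [ 0.4632 -0.0094  0.1465] F [-0.23  0.09  0.19] q [-0.02  0.23 -0.47  0.87  0.    1.55] w 0.00046383850015299736
axes
 [[-0.002 -0.     1.   ]
 [ 0.001  1.     0.   ]
 [-1.     0.001 -0.002]]
green shift mm to tip-at-top [48.5  1.7 -0.8]
spot shift mm to tip-at-top [ 28.5  63.3 210.2]
orange shift mm to tip-at-top [ 48.5 180.6  24.5]
green [423   0  39  32 857] [441.5  14.2] [0.5367 0.1128 0.0511]
green [ 415   49   34   58 1016] [430.9  70.1] [0.5332 0.081  0.0511]
green [ 295  193   48   42 1611] [318.5 214.4] [ 0.4618 -0.0075  0.0741]
blue [ 306   93   53   55 2252] [332.4 119.8] [0.4701 0.051  0.0737]
```

View pics/w1.png

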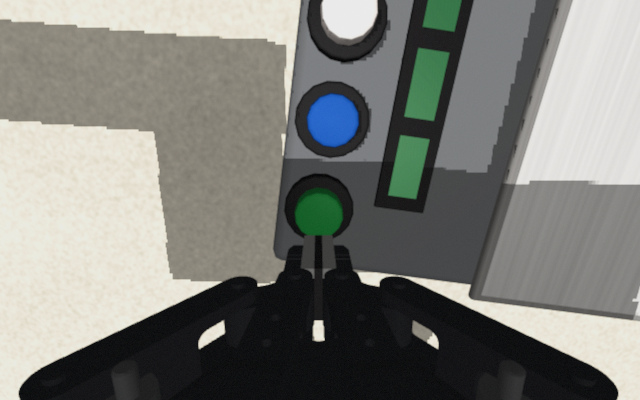

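The wrist view shows the closed fingertips (318,240) just above the green key (318,214), with the blue key clear at (332,120). I'll descend, then feel for contact.

```bash
python3 -m inch '[{"x":12,"y":1,"z":-1,"rx":0,"ry":0,"rz":0},{"x":26,"y":1,"z":-1,"rx":0,"ry":0,"rz":0},{"x":36,"y":1,"z":-1,"rx":0,"ry":0,"rz":0},{"x":42,"y":1,"z":-1,"rx":0,"ry":0,"rz":0},{"x":45,"y":1,"z":-1,"rx":0,"ry":0,"rz":0},{"x":45,"y":1,"z":-1,"rx":0,"ry":0,"rz":0}]'; python3 -m inch '[{"x":2,"y":0,"z":0,"rx":0,"ry":0,"rz":0},{"x":4,"y":0,"z":0,"rx":0,"ry":0,"rz":0},{"x":6,"y":0,"z":0,"rx":0,"ry":0,"rz":0},{"x":6,"y":0,"z":0,"rx":0,"ry":0,"rz":0},{"x":6,"y":0,"z":0,"rx":0,"ry":0,"rz":0}]'; python3 go.py
```

```text
time: 2.35
position: [0.4619, -0.0105, 0.1033]
ee_rot: [0.707, 0.001, 0.707, -0.001]
force: [-0.2, 0.4, 0.0]
gripper_width: -0.0002
time: 2.85
position: [0.4624, -0.0102, 0.0976]
ee_rot: [0.707, 0.001, 0.707, -0.001]
force: [0.1, 0.0, 1.6]
gripper_width: 0.0003
t 2.85 p [ 0.4624 -0.0102  0.0976] F [0.14 0.04 1.56] q [-0.02  0.28 -0.55  0.73 -0.    1.55] w 0.00027067222442708533
axes
 [[ 0.001  0.003  1.   ]
 [-0.     1.    -0.003]
 [-1.    -0.     0.001]]
green shift mm to tip-at-top [-0.4  2.6 -0.1]
spot shift mm to tip-at-top [-19.8  64.9 210.7]
orange shift mm to tip-at-top [ -0.4 181.6  24.5]
```

```bash
python3 -m inch '[{"x":2,"y":0,"z":0,"rx":0,"ry":0,"rz":0},{"x":4,"y":0,"z":0,"rx":0,"ry":0,"rz":0},{"x":6,"y":0,"z":0,"rx":0,"ry":0,"rz":0},{"x":7,"y":0,"z":0,"rx":0,"ry":0,"rz":0},{"x":7,"y":0,"z":0,"rx":0,"ry":0,"rz":0},{"x":7,"y":0,"z":0,"rx":0,"ry":0,"rz":0},{"x":7,"y":0,"z":0,"rx":0,"ry":0,"rz":0}]'; python3 go.py
```

```text
time: 3.55
position: [0.4624, -0.0102, 0.0905]
ee_rot: [0.707, 0.001, 0.707, -0.001]
force: [-0.8, -0.8, 6.3]
gripper_width: -0.0
t 3.55 p [ 0.4624 -0.0102  0.0905] F [-0.79 -0.83  6.33] q [-0.02  0.29 -0.56  0.71 -0.    1.55] w -2.9218838746976143e-06
axes
 [[ 0.001  0.003  1.   ]
 [-0.     1.    -0.003]
 [-1.    -0.     0.001]]
green shift mm to tip-at-top [-7.5  2.6 -0.1]
spot shift mm to tip-at-top [-26.8  65.  210.7]
orange shift mm to tip-at-top [ -7.5 181.6  24.5]
```

Force 6.3 N at about 7 mm down, so the green key is well pressed. I'll hold briefly, lift, and go over the pan.

```bash
python3 -m inch '[{"x":0,"y":0,"z":0,"rx":0,"ry":0,"rz":0},{"x":0,"y":0,"z":0,"rx":0,"ry":0,"rz":0},{"x":0,"y":0,"z":0,"rx":0,"ry":0,"rz":0},{"x":-10,"y":0,"z":0,"rx":0,"ry":0,"rz":0},{"x":-30,"y":0,"z":0,"rx":0,"ry":0,"rz":0},{"x":-60,"y":0,"z":0,"rx":0,"ry":0,"rz":0},{"x":-75,"y":0,"z":0,"rx":0,"ry":0,"rz":0},{"x":-75,"y":0,"z":0,"rx":0,"ry":0,"rz":0}]'; python3 -m inch '[{"x":0,"y":10,"z":30,"rx":0,"ry":0,"rz":0},{"x":0,"y":23,"z":70,"rx":0,"ry":0,"rz":0},{"x":0,"y":35,"z":110,"rx":0,"ry":0,"rz":0},{"x":0,"y":47,"z":150,"rx":0,"ry":0,"rz":0},{"x":0,"y":58,"z":185,"rx":0,"ry":0,"rz":0},{"x":0,"y":64,"z":205,"rx":0,"ry":0,"rz":0},{"x":5,"y":65,"z":211,"rx":0,"ry":0,"rz":0},{"x":10,"y":65,"z":211,"rx":0,"ry":0,"rz":0}]';  python3 - <<'E'
from h import *
I,D=capture("wrist"); i=camera_info("wrist"); C=cloud(i,D)
g=cv2.cvtColor(I,cv2.COLOR_BGR2GRAY); cv2.imwrite("pics/w2.png",I)
E
python3 go.py
```

```text
time: 4.35
position: [0.4634, -0.0102, 0.1674]
ee_rot: [0.708, 0.001, 0.706, -0.001]
force: [0.1, -0.0, -0.6]
gripper_width: -0.0003
time: 5.15
position: [0.6727, 0.054, 0.1532]
ee_rot: [0.706, 0.001, 0.708, -0.001]
force: [-0.9, -0.2, 0.5]
gripper_width: 0.0001
t 5.2 p [0.6712 0.0537 0.1525] F [-0.86  0.14 -0.93] q [ 0.08  0.57  0.09  1.1  -0.    1.65] w -0.00021562070547712079
axes
 [[-0.005  0.003  1.   ]
 [-0.001  1.    -0.003]
 [-1.    -0.001 -0.005]]
green shift mm to tip-at-top [  55.5  -62.  -208.4]
spot shift mm to tip-at-top [34.9  0.3  2.3]
orange shift mm to tip-at-top [  55.3  117.  -183.8]
```

View pics/w2.png

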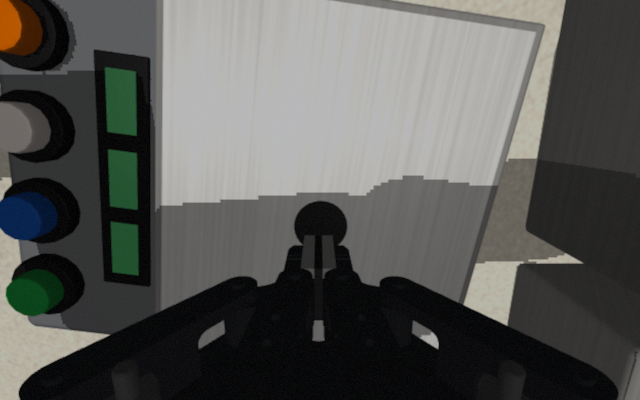

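The fingertips sit right at the black spot (320,224). I'll descend and press.

```bash
python3 -m inch '[{"x":8,"y":0,"z":1,"rx":0,"ry":0,"rz":0},{"x":17,"y":0,"z":1,"rx":0,"ry":0,"rz":0},{"x":25,"y":0,"z":1,"rx":0,"ry":0,"rz":0},{"x":29,"y":0,"z":1,"rx":0,"ry":0,"rz":0},{"x":31,"y":0,"z":1,"rx":0,"ry":0,"rz":0},{"x":31,"y":0,"z":1,"rx":0,"ry":0,"rz":0},{"x":31,"y":0,"z":1,"rx":0,"ry":0,"rz":0}]'; python3 -m inch '[{"x":2,"y":0,"z":0,"rx":0,"ry":0,"rz":0},{"x":4,"y":0,"z":0,"rx":0,"ry":0,"rz":0},{"x":4,"y":0,"z":0,"rx":0,"ry":0,"rz":0},{"x":4,"y":0,"z":0,"rx":0,"ry":0,"rz":0}]'; python3 go.py
```

```text
time: 5.9
position: [0.6745, 0.054, 0.1246]
ee_rot: [0.707, 0.001, 0.707, -0.001]
force: [-0.3, -0.3, 0.0]
gripper_width: 0.0002
time: 6.3
position: [0.6743, 0.0541, 0.1202]
ee_rot: [0.707, 0.001, 0.707, -0.001]
force: [0.2, 0.2, -0.0]
gripper_width: 0.0005
t 6.3 p [0.6743 0.0541 0.1202] F [ 0.16  0.17 -0.01] q [0.08 0.59 0.04 1.02 0.   1.65] w 0.0004989683220329719
axes
 [[-0.     0.003  1.   ]
 [ 0.     1.    -0.003]
 [-1.     0.    -0.   ]]
green shift mm to tip-at-top [  22.3  -62.4 -211.7]
spot shift mm to tip-at-top [ 2.7 -0.1 -1. ]
orange shift mm to tip-at-top [  22.3  116.6 -187.1]
```

```bash
python3 -m inch '[{"x":2,"y":0,"z":-1,"rx":0,"ry":0,"rz":0},{"x":4,"y":0,"z":-1,"rx":0,"ry":0,"rz":0},{"x":6,"y":0,"z":-1,"rx":0,"ry":0,"rz":0},{"x":8,"y":0,"z":-1,"rx":0,"ry":0,"rz":0},{"x":9,"y":0,"z":-1,"rx":0,"ry":0,"rz":0},{"x":9,"y":0,"z":-1,"rx":0,"ry":0,"rz":0},{"x":9,"y":0,"z":-1,"rx":0,"ry":0,"rz":0},{"x":9,"y":0,"z":-1,"rx":0,"ry":0,"rz":0}]'; python3 go.py
```

```text
time: 7.1
position: [0.6733, 0.0541, 0.1116]
ee_rot: [0.707, 0.001, 0.707, -0.001]
force: [-1.6, 0.3, 5.1]
gripper_width: 0.0002
t 7.1 p [0.6733 0.0541 0.1116] F [-1.56  0.29  5.13] q [0.08 0.59 0.03 1.   0.   1.65] w 0.00023988673730154263
axes
 [[ 0.     0.003  1.   ]
 [ 0.     1.    -0.003]
 [-1.     0.     0.   ]]
green shift mm to tip-at-top [  13.5  -62.4 -210.8]
spot shift mm to tip-at-top [-5.9 -0.1 -0. ]
orange shift mm to tip-at-top [  13.5  116.6 -186.2]
```

Pan about 6 mm down at 5.1 N. One more mm, hold, lift, then go over the orange key.

```bash
python3 -m inch '[{"x":1,"y":0,"z":0,"rx":0,"ry":0,"rz":0},{"x":1,"y":0,"z":0,"rx":0,"ry":0,"rz":0},{"x":1,"y":0,"z":0,"rx":0,"ry":0,"rz":0},{"x":-8,"y":0,"z":0,"rx":0,"ry":0,"rz":0},{"x":-25,"y":0,"z":0,"rx":0,"ry":0,"rz":0},{"x":-45,"y":0,"z":0,"rx":0,"ry":0,"rz":0},{"x":-55,"y":0,"z":0,"rx":0,"ry":0,"rz":0},{"x":-55,"y":0,"z":0,"rx":0,"ry":0,"rz":0}]'; python3 -m inch '[{"x":0,"y":17,"z":-27,"rx":0,"ry":0,"rz":0},{"x":0,"y":40,"z":-63,"rx":0,"ry":0,"rz":0},{"x":0,"y":63,"z":-100,"rx":0,"ry":0,"rz":0},{"x":0,"y":86,"z":-137,"rx":0,"ry":0,"rz":0},{"x":0,"y":105,"z":-168,"rx":0,"ry":0,"rz":0},{"x":5,"y":114,"z":-182,"rx":0,"ry":0,"rz":0},{"x":15,"y":117,"z":-186,"rx":0,"ry":0,"rz":0},{"x":25,"y":117,"z":-186,"rx":0,"ry":0,"rz":0}]'; python3 - <<'E'
from h import *
I,D=capture("wrist"); cv2.imwrite("pics/w3.png",I)
E
python3 go.py
```

```text
time: 7.9
position: [0.6746, 0.0541, 0.168]
ee_rot: [0.708, 0.001, 0.706, -0.001]
force: [-0.2, -0.2, 0.5]
gripper_width: -0.0002
time: 8.7
position: [0.4873, 0.1718, 0.1402]
ee_rot: [0.707, 0.001, 0.707, -0.001]
force: [0.7, 0.2, -0.3]
gripper_width: -0.0002
t 8.75 p [0.487  0.1711 0.1385] F [-0.48 -0.05 -1.44] q [ 0.34  0.32 -0.36  0.89 -0.    1.91] w 0.0002891904890887806
axes
 [[-0.003  0.003  1.   ]
 [-0.001  1.    -0.003]
 [-1.    -0.001 -0.003]]
green shift mm to tip-at-top [  40.8 -178.7  -24. ]
spot shift mm to tip-at-top [  20.7 -116.5  186.7]
orange shift mm to tip-at-top [40.5  0.2  0.6]
```

View pics/w3.png

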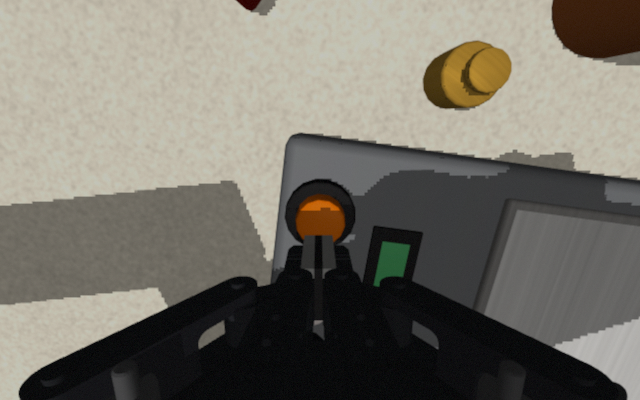

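The fingertips are on the orange key (320,218), with the weight (470,75) well clear.

```bash
python3 -m inch '[{"x":10,"y":0,"z":0,"rx":0,"ry":0,"rz":0},{"x":22,"y":0,"z":0,"rx":0,"ry":0,"rz":0},{"x":31,"y":0,"z":0,"rx":0,"ry":0,"rz":0},{"x":35,"y":0,"z":0,"rx":0,"ry":0,"rz":0},{"x":36,"y":0,"z":0,"rx":0,"ry":0,"rz":0},{"x":36,"y":0,"z":0,"rx":0,"ry":0,"rz":0},{"x":36,"y":0,"z":0,"rx":0,"ry":0,"rz":0}]';  python3 go.py
```

```text
time: 9.45
position: [0.4881, 0.1718, 0.1057]
ee_rot: [0.707, 0.001, 0.707, -0.001]
force: [-0.4, 0.4, 0.3]
gripper_width: 0.0003
t 9.45 p [0.4881 0.1718 0.1057] F [-0.44  0.35  0.34] q [ 0.34  0.36 -0.41  0.8   0.    1.91] w 0.00027544987726727595
axes
 [[ 0.001  0.003  1.   ]
 [ 0.     1.    -0.003]
 [-1.     0.     0.001]]
green shift mm to tip-at-top [   7.6 -179.5  -25.2]
spot shift mm to tip-at-top [ -11.7 -117.2  185.6]
orange shift mm to tip-at-top [ 7.7 -0.5 -0.6]
```

Contact is due at about 8 mm, and I want TCP z near 0.091, so the shift is 15 mm.

```bash
python3 -m inch '[{"x":4,"y":0,"z":0,"rx":0,"ry":0,"rz":0},{"x":7,"y":0,"z":0,"rx":0,"ry":0,"rz":0},{"x":9,"y":0,"z":0,"rx":0,"ry":0,"rz":0},{"x":11,"y":0,"z":0,"rx":0,"ry":0,"rz":0},{"x":13,"y":0,"z":0,"rx":0,"ry":0,"rz":0},{"x":15,"y":0,"z":0,"rx":0,"ry":0,"rz":0},{"x":15,"y":0,"z":0,"rx":0,"ry":0,"rz":0},{"x":15,"y":0,"z":0,"rx":0,"ry":0,"rz":0}]'; python3 -m inch '[{"x":0,"y":0,"z":0,"rx":0,"ry":0,"rz":0},{"x":0,"y":0,"z":0,"rx":0,"ry":0,"rz":0},{"x":0,"y":0,"z":0,"rx":0,"ry":0,"rz":0},{"x":0,"y":0,"z":0,"rx":0,"ry":0,"rz":0}]'; python3 go.py
python3 - <<'E'
from h import *
I,D=capture("side"); cv2.imwrite("pics/s1.png",I)
E
```

```text
time: 10.25
position: [0.4879, 0.1718, 0.0906]
ee_rot: [0.707, 0.001, 0.707, -0.001]
force: [-1.5, -0.9, 5.7]
gripper_width: 0.0002
time: 10.65
position: [0.4879, 0.1718, 0.0906]
ee_rot: [0.707, 0.001, 0.707, -0.001]
force: [-1.4, 0.1, 6.5]
gripper_width: 0.0005
t 10.65 p [0.4879 0.1718 0.0906] F [-1.43  0.09  6.46] q [ 0.34  0.37 -0.43  0.76  0.    1.91] w 0.00047657228989582233
axes
 [[ 0.001  0.003  1.   ]
 [ 0.     1.    -0.003]
 [-1.     0.     0.001]]
green shift mm to tip-at-top [  -7.4 -179.5  -25. ]
spot shift mm to tip-at-top [ -26.8 -117.1  185.8]
orange shift mm to tip-at-top [-7.4 -0.5 -0.4]
```

View pics/s1.png

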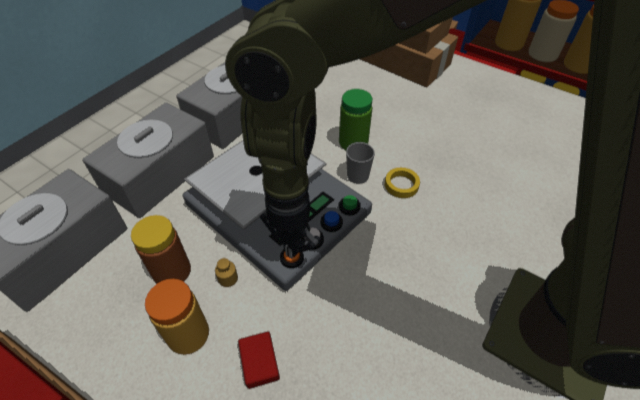

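The side view shows the fingertips on the orange key (291,257), with the surrounding objects where they were. The key is held steadily about 7 mm down at about 6 N, so I'm handing in.

```bash
python3 -c "from workcell import r; print(r.sign_off())"
```

```text
the job is handed in; nothing more can be done
None
```

I pressed the green key, then the black spot on the pan, then the orange key, and handed the job in at about 10.7 s with the orange key still held down. I let the green key and the pan come back up before moving on.

| Press | Depth (estimated) | Measured force |
|---|---|---|
| Green key | about 7 mm | 6.3 N |
| Pan | about 6–7 mm | 5.1 N at 6 mm, then 1 mm deeper |
| Orange key (held) | about 7 mm | 5.7–6.5 N, steady for about 0.5 s |

Depths come from the fingertip height, because the joint travel itself was not readable. All three are past the 4 mm that counts as pressed and short of the 10 mm stop.

In the last side view the fingertips were on the orange key and everything around the scale stood where it had been. The fingertips never came down over the blue or white keys. I did not take a last measurement of those keys or the objects.

The first move command was refused because each row needs all six values; nothing moved, and I resent it. No other check failed or disagreed.

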